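# Pack a drawer kit and a door kit from a finished print job

## Robot

A 6-joint arm with a two-finger parallel gripper is mounted at the origin on the work surface. World frame = base frame: x ahead of the robot, y to its left, z up, the work surface at z = 0. Lengths are in mm, angles in rad, forces in N, time in s.
With the tool pointing down it reaches from about 400 to 925 mm from the base axis. Payload 12.5 kg.
Tool frame: the origin (TCP) lies midway between the tips of the shut fingers; the grasp point (between the pads) lies 19 mm behind it; z points along the fingers, y is the line along which they close (so a half turn about z gives the same grasp; the last joint's range is limited). The gripper opens to 95 mm and grips with 3 to 60 N. Pads are 20 mm wide; open, the fingers measure 119 mm over their backs; the gripper's body (75 mm by 180 mm) begins 59 mm behind the grasp point.
Start: joints at [-1.296, 0.491, 1.559, -0, 1.092, -0.106], TCP at [232.313, -580.239, 214.661] pointing down, gripper open.
Joint ranges: [-3.1, 3.1], [-0.84, 2.19], [0.05, 2.79], [-1.13, 4.28], [0.06, 2.93], [-2.69, 2.69]. Speed limits (rad/s): [2.22, 2.22, 2.79, 3.14, 3.14, 3.14].

## Interface

Orientations are given as [roll, pitch, yaw] about the fixed x, y, z axes, in that order (R = Rz(yaw) Ry(pitch) Rx(roll)).
In Python, from cell import readout, eyes, env gives the robot as it stands.
- The arm moves only by the tool move_arm, never from a script. Its argument "plan" is a list of rows, each a list of 3 entries, a list of its own where there are three numbers: the turn, a rotation vector about the tool's x, y, z in degrees, then the shift along the tool's x, y, z in m, then the gripper command: -1 is shut, 1 is fully open, values between are in proportion. In form: [[[ax, ay, az], [x, y, z], jaw], ...]. A call has 1 to 5 rows; each row is the pose to reach, as a shift and turn from the pose commanded when the call began, along the tool's axes at that moment; what a row does not reach only later rows make up. A row lasts 1/8 s, in which the tool goes at most 62.5 mm and 10.7 degrees, less where a joint would pass 70% of its speed; a pose out of reach is approached as far as the arm can. A call with a gripper value outside its range is refused whole. The fingers move at their own pace and stop on an object; the grip force is fixed at half the most. Time passes only in rows, so rows that repeat a pose let the fingers close. It gives the time, the measured TCP pose, the force, the opening and the grip force at its end, in the units of the state.
- readout.state(): the state, without advancing time (a new reading comes with each control period).
- eyes.read_camera(name): name is "scene" or "top" or "wrist"; returns a dict with "img" (480x640x3 uint8, red, green, blue), "K" (3x3 intrinsics, pixels), "dist" ([k1, k2, p1, p2, k3] as OpenCV has them; the pictures are not rectified), "extrinsics" (4x4, takes a point from camera to world coordinates). Camera axes: x right, y up, looking along -z (the intrinsics and any distortion apply to the point x, -y, -z); pixel columns grow to the right and rows downward; lengths in mm; the calibration is good to about 2 mm. A picture is of the moment at which its call begins. There is no depth.
- env.job_done(): hands the job in; it is judged then, once.
Trained networks look in a picture, given as the dict that the camera call returned (one of the last four; its "shot" number tells which), for a name from the list of things; names that differ only in an ending like _2 or _b are one class to them, and where a whole thing is asked for, a point or a joint stands for the part that bears it (a point fixed in the world has none). Each returns a list of dicts, best first, with "score" (0 to 1); they miss things now and then, are a little off and sometimes report something else, mostly with a low value. They report only what shows in the picture. A call takes as long as a camera call. They do not tell look-alikes from the thing itself.
- eyes.cut_out(picture, name): "mask" (480x640 bool, what is visible of it) and "uv" ([column, row] in pixels, amid what is visible of it).
The state is a dict: "t": time; "joints": joint angles; "qvel": joint speeds; "tau": joint torques, N m; "eef_pos": TCP position; "tcp_rot": TCP orientation; "ft_force": force on the tool from outside, world axes, zero at the start; "moment": the same for the moment, N m; "opening": opening from 0.0 (shut) to 1.0 (fully open); "grip_force": force on a finger pad.
Only numpy, scipy, OpenCV 4.12 (cv2) and the standard library are available. Lean on these libraries where they do the work, as an engineer would, in place of code of your own. Each camera call takes 0.05 s, during which the arm holds its last target. There are 200 camera calls.

## Task

The white printed parts on the dark build plate have to be made up into two kits. In the tray with two pockets goes the drawer kit: the drawer pull in the longer pocket and the angle bracket in the shorter one; in the tray with three pockets goes the door kit: the doorstop wedge in the long pocket, the large knob in the middle pocket and the round sleeve in the pocket at the other end. Set every part down flat on the pocket floor, the same way up as it was printed and without dropping it; leave the spare small knob standing where it is.

Things in the scene. Friction and masses are not known exactly. Their poses are not given: they have to be found in the camera images.
- pull: Drawer pull: a bar 90 long (x) x 24 wide (y) x 36 mm high, the top corners of its ends rounded, with a finger recess in its +y face between 8 and 20 mm up; above 20 mm both long faces are full and parallel: grip there, across the 24 mm. White. Starts on the fixed dark build plate (300 mm square, top 6 mm above the bench). Origin: centre of its underside; z up.
- wedge: Doorstop wedge 72 long (x) x 28 wide (y) mm: its thick end is a block 26 mm long and 32 mm high, centred 23 mm from the origin towards +x, with flat parallel sides 28 mm apart; from it a ramp falls to a few mm at the -x end. Grip the block across the 28 mm width. White. Starts on the fixed dark build plate (300 mm square, top 6 mm above the bench). Origin: centre of its underside; z up.
- bracket: Angle bracket: a foot 60 long (x) x 26 wide (y) x 6 mm thick with a dark screw hole mark, and an upright 16 (x) x 26 (y) mm, 38 mm high in all, centred 22 mm from the origin towards +x. Grip the upright across the 26 mm width. White. Starts on the fixed dark build plate (300 mm square, top 6 mm above the bench). Origin: centre of its underside; z up.
- knob_large: Large round knob, 34 mm high: a neck 30 mm in diameter widening to a head 44 mm in diameter that is cylindrical from 16 to 34 mm up. The larger of two knobs of the same kind. White. Starts on the fixed dark build plate (300 mm square, top 6 mm above the bench). Origin: centre of its underside; z up.
- sleeve: Round sleeve: a tube 40 mm outside diameter, 24 mm bore, 30 mm high, standing on end, with its hole seen from above. White. Starts on the fixed dark build plate (300 mm square, top 6 mm above the bench). Origin: centre of its underside; z up.
- knob_small: Spare small round knob, 26 mm high: neck 20 mm, head 28 mm in diameter. To be left where it stands. White. Starts on the fixed dark build plate (300 mm square, top 6 mm above the bench). Origin: centre of its underside; z up.
- tray_two: Grey fixed tray, 210 long (x) x 68 wide (y) mm, two pockets in a row, left or right of the plate, x within 15 degrees of world x. Floor 4 mm thick; walls and divider 4 mm thick, tops at 14 mm. Pockets 60 mm wide, centred on y = 0: longer 114 mm, centre x = -44 mm; shorter 84 mm, centre x = +59 mm. Origin: centre of its underside, at bench height.
- tray_three: Grey fixed tray, 236 long (x) x 68 wide (y) mm, three pockets in a row, on the plate's other side, x within 15 degrees of world x. Floor 4 mm thick; walls and dividers 4 mm thick, tops at 14 mm. Pockets 60 mm wide, centred on y = 0: long 92 mm, centre x = -68; middle 64 mm, centre x = +14; end 64 mm, centre x = +82 mm. Origin: centre of its underside, at bench height.
There are look-alikes about, which are no part of the job. What is shaped like the knob_large but orange, pink or red is not meant.

How it is judged (in metres and radians):
At the end, for the whole second after the job is handed in: Each of the five parts stands in its own pocket: underside on the pocket floor (origin under 8 mm above the work surface), origin at least 10 mm from the pocket's ends and 6 mm from its sides, tilted under 0.12 rad, released, at rest; the small knob is within 20 mm of its start (x of pull in the frame of tray_two between -0.091 and 0.003 m and y of pull in the frame of tray_two between -0.024 and 0.024 m and z of each of pull, bracket in the frame of tray_two below 0.008 m and angle between each of pull, bracket, wedge, knob_large, sleeve's own z axis and vertical below 0.12 rad and linear speed of each of pull, bracket, wedge, knob_large, sleeve below 0.02 m/s and angular speed of each of pull, bracket, wedge, knob_large, sleeve below 0.3 rad/s and x of bracket in the frame of tray_two between 0.027 and 0.091 m and y of bracket in the frame of tray_two between -0.024 and 0.024 m and x of wedge in the frame of tray_three between -0.104 and -0.032 m and y of wedge in the frame of tray_three between -0.024 and 0.024 m and z of each of wedge, knob_large, sleeve in the frame of tray_three below 0.008 m and x of knob_large in the frame of tray_three between -0.008 and 0.036 m and y of knob_large in the frame of tray_three between -0.024 and 0.024 m and x of sleeve in the frame of tray_three between 0.06 and 0.104 m and y of sleeve in the frame of tray_three between -0.024 and 0.024 m and distance of knob_small from where it was at the start of the episode below 0.02 m); the robot touches nothing.
It fails at once if a part is dropped into its tray (faster than 0.6 m/s within 30 mm of the floor) ((linear speed of pull above 0.6 m/s and horizontal distance between pull and tray_two below 0.13 m and z of pull in the frame of tray_two below 0.03 m) or (linear speed of bracket above 0.6 m/s and horizontal distance between bracket and tray_two below 0.13 m and z of bracket in the frame of tray_two below 0.03 m) or (linear speed of wedge above 0.6 m/s and horizontal distance between wedge and tray_three below 0.13 m and z of wedge in the frame of tray_three below 0.03 m) or (linear speed of knob_large above 0.6 m/s and horizontal distance between knob_large and tray_three below 0.13 m and z of knob_large in the frame of tray_three below 0.03 m) or (linear speed of sleeve above 0.6 m/s and horizontal distance between sleeve and tray_three below 0.13 m and z of sleeve in the frame of tray_three below 0.03 m)).
It fails at once if the spare small knob is disturbed (moved more than 20 mm) (distance of knob_small from where it was at the start of the episode above 0.02 m).
It also fails if it takes over 109 s, if anything falls off the work surface, if the arm or the gripper's body presses on something with over 40 N, if the wrist force passes 120 N, or if a joint passes its speed limit or range.

## Working session

There is one attempt and no reset: what is moved stays moved. The work goes in short steps, Python scripts to look and compute and a tool call to move; the robot and the scene stay as the last step left them, time stands still between calls to the robot, and variables do not carry over. Pictures are saved under pics/ and viewed, at most 14 in all, crops included, and the job is handed in when it is done.

Besides the shell and the picture viewer there is one more tool, called by a JSON object that holds its "fn" and its "kwargs". move_arm: Moves the arm, as the interface text tells. Its arguments: {"type":"object","properties":{"plan":{"type":"array","items":{"type":"array"}}},"required":["plan"]}

```bash
mkdir -p pics; ls
python3 - <<'E'
from cell import readout, eyes, env
import cv2
for n in ["top","scene"]:
    p=eyes.read_camera(n); cv2.imwrite(f"pics/{n}0.png",p["img"][:,:,::-1]); print(n,p["K"],p["dist"],p["extrinsics"])
    for o in "pull wedge bracket knob_large sleeve knob_small tray_two tray_three".split():
        print(o,[(round(d["score"],2),[int(v) for v in d["uv"]],int(d["mask"].sum())) for d in eyes.cut_out(p,o)][:5])
print(readout.state())
E
```

```text
pics
top [[495.43159161   0.         322.6729236 ]
 [  0.         495.43159161 238.41576614]
 [  0.           0.           1.        ]] [0.04638872 0.         0.         0.         0.        ] [[ 5.86562119e-03  9.96226224e-01 -8.65962223e-02  4.91061967e+02]
 [-9.99979390e-01  5.61751124e-03 -3.10854541e-03 -6.11717445e+00]
 [-2.61035920e-03  8.66126711e-02  9.96238642e-01  8.29999953e+02]
 [ 0.00000000e+00  0.00000000e+00  0.00000000e+00  1.00000000e+00]]
pull []
wedge [(0.84, [394, 272], 842)]
bracket [(0.6, [329, 268], 570)]
knob_large [(0.83, [343, 372], 658), (0.78, [387, 194], 583), (0.75, [473, 137], 623), (0.7, [515, 168], 647), (0.59, [266, 87], 611)]
sleeve [(0.88, [271, 198], 457), (0.71, [387, 196], 602)]
knob_small [(0.65, [335, 190], 248), (0.22, [265, 266], 982)]
tray_two [(0.69, [273, 196], 444), (0.65, [144, 268], 5621), (0.28, [394, 273], 793)]
tray_three [(0.68, [506, 274], 6545)]
scene [[502.25908789   0.         314.26313864]
 [  0.         502.25908789 239.97451697]
 [  0.           0.           1.        ]] [0.04171512 0.         0.         0.         0.      
[... 641 characters left out ...]
], 2717)]
{'t': 0.9, 'joints': array([-1.29557003e+00,  4.90903424e-01,  1.55889628e+00, -3.03745813e-06,
        1.09172005e+00, -1.05597949e-01]), 'qvel': array([-1.40178832e-03, -2.08928654e-04, -1.00493581e-03,  2.44986468e-03,
        8.00288764e-04, -3.94674219e-07]), 'tau': array([-9.55151263e-04, -6.12465906e+01, -2.58428085e+01,  6.92637940e-02,
        4.46435600e-02,  2.46956392e-05]), 'eef_pos': array([ 232.32900021, -580.22886496,  214.66009694]), 'tcp_rot': array([3.14152045e+00, 1.03640873e-05, 3.80825641e-01]), 'ft_force': array([-0.2309923 ,  0.23856389, -0.27515107]), 'moment': array([-0.00292706, -0.01374482, -0.00778011]), 'grip_force': 0.0, 'opening': 0.9973868427846353}
```

View top.

View pics/top0.png

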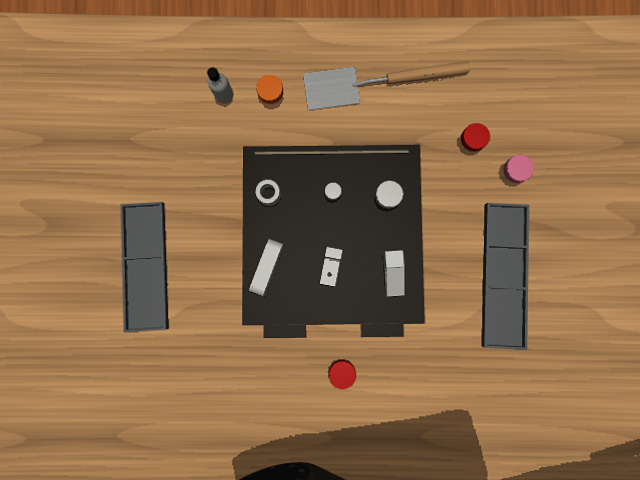

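Run:
```python
import cv2
i=cv2.imread("pics/top0.png")[140:330,220:440]; cv2.imwrite("pics/crop1.png",cv2.resize(i,None,fx=3.1,fy=3.1,interpolation=cv2.INTER_CUBIC))
```

```text
(no output)
```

View pics/crop1.png

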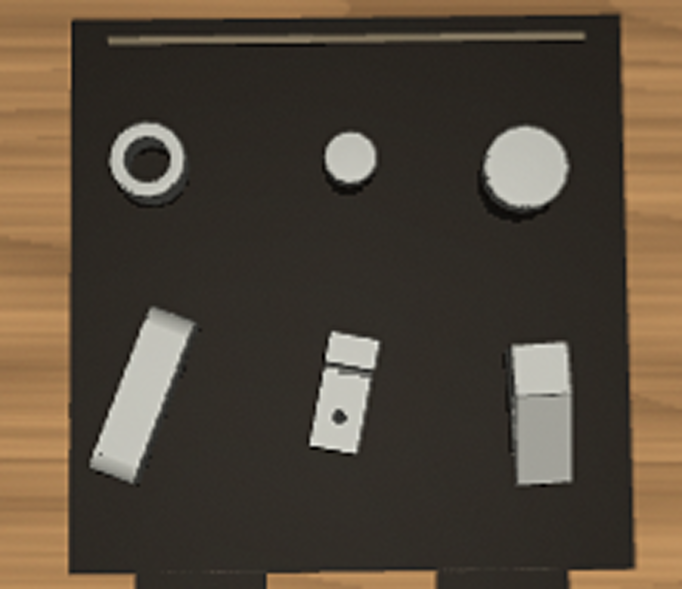

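Knob_large candidates: white (389,194), red (342,374), red (476,137), pink (519,168), orange (270,88) and the small white knob (333,190). By the description it is the white one at (389,194), and the crop confirms this. Sleeve is at (268,191), pull (266,267), bracket (331,267) and wedge (395,273). The trays' long pockets are towards −x.

```bash
cat > h.py <<'E'
import numpy as np, cv2
def w(p,uv,z):
    uv=np.float64(uv).reshape(-1,1,2)
    n=cv2.undistortPoints(uv,p["K"],np.array(p["dist"])).reshape(-1,2)
    E=p["extrinsics"]; d=np.c_[n[:,0],-n[:,1],-np.ones(len(n))]@E[:3,:3].T; o=E[:3,3]
    return o+d*((z-o[2])/d[:,2])[:,None]
E
python3 - <<'E'
from cell import eyes
import numpy as np,cv2; from h import w
p=eyes.read_camera("top"); im=p["img"]
c=lambda *q:[(220+(a+.5)/3.1-.5,140+(b+.5)/3.1-.5) for a,b in q]
for n,z,q in [("knob",40,[(526,167)]),("small",32,[(350,157)]),("sleeve",36,[(148,159)]),("pull",42,[(150,307),(195,325),(135,483),(91,466)]),
 ("brk",44,[(330,331),(379,341),(375,367),(325,363)]),("wedge",38,[(513,345),(569,342),(570,394),(515,395)])]:
    P=w(p,c(*q),z)[:,:2]; print(n,P.mean(0).round(1),P.round(0).tolist())
    if len(P)>1:
        for a,b in ((3,0),(2,1)): v=P[b]-P[a]; print("  yaw",np.degrees(np.arctan2(v[1],v[0])).round(1))
a=cv2.resize(im[190:360,105:185],None,fx=3.4,fy=3.4,interpolation=cv2.INTER_CUBIC)
b=cv2.resize(im[190:360,465:545],None,fx=3.4,fy=3.4,interpolation=cv2.INTER_CUBIC)
cv2.imwrite("pics/trays.png",np.clip(np.hstack([a,b]).astype(int)*2,0,255).astype(np.uint8)[:,:,::-1])
E
```

```text
knob [ 632.9 -110.6] [[633.0, -111.0]]
small [639.2 -19.3] [[639.0, -19.0]]
sleeve [636.8  86.4] [[637.0, 86.0]]
pull [513.4  86.4] [[559.0, 84.0], [549.0, 60.0], [469.0, 90.0], [477.0, 112.0]]
  yaw -19.4
  yaw -20.0
brk [536.7 -20.7] [[547.0, -9.0], [542.0, -34.0], [528.0, -32.0], [530.0, -7.0]]
  yaw -8.6
  yaw -8.6
wedge [ 528.1 -118.4] [[540.0, -104.0], [542.0, -133.0], [515.0, -133.0], [515.0, -105.0]]
  yaw 2.0
  yaw 0.6
```

View pics/trays.png

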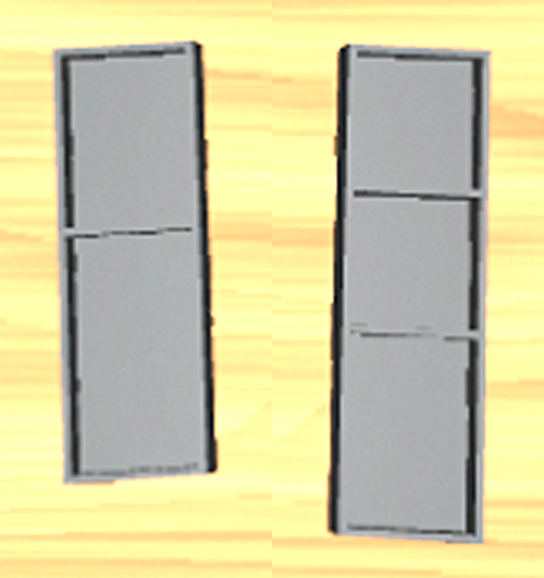

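Run:
```python
from cell import eyes
import numpy as np; from h import w
p=eyes.read_camera("top")
for n,ox,q,L,tg in [("two",105,[(55,50),(193,44),(205,472),(65,481)],210,[-44,59]),("three",465,[(77,46),(218,53),(210,541),(66,533)],236,[-68,14,82])]:
    P=w(p,[(ox+(a+.5)/3.4-.5,190+(b+.5)/3.4-.5) for a,b in q],14)[:,:2]
    s=lambda a,b:np.linalg.norm(P[a]-P[b]).round(1)
    v=P[0]+P[1]-P[2]-P[3]; y=np.arctan2(v[1],v[0]); C=P.mean(0)
    print(n,C.round(1),"yaw",np.degrees(y).round(1),"L",s(0,3),s(1,2),"W",s(0,1),s(2,3))
    for t in tg: print("  ",t,(C+t*np.array([np.cos(y),np.sin(y)])).round(1))
```

```text
two [515.2 290.4] yaw 3.7 L 207.1 206.3 W 66.4 65.8
   -44 [471.3 287.6]
   59 [574.1 294.2]
three [ 504.  -303.5] yaw -2.7 L 233.3 232.9 W 67.5 67.1
   -68 [ 436.  -300.3]
   14 [ 517.9 -304.2]
   82 [ 585.9 -307.5]
```

```bash
cat > plan.py <<'E'
# python3 plan.py X Y Z YAW ... : tool-axis turn/shift of each successive waypoint (each its own call)
import sys, numpy as np
from scipy.spatial.transform import Rotation as R
from cell import readout
s=readout.state(); p=np.array(s["eef_pos"]); r=R.from_euler("xyz",s["tcp_rot"])
print("t",round(s["t"],2),p.round(1),np.degrees(s["tcp_rot"]).round(1),"open",round(s["opening"],2))
for X,Y,Z,a in np.reshape(np.float64(sys.argv[1:]),(-1,4)):
    q=R.from_euler("xyz",[180,0,a],degrees=True); P=np.array([X,Y,Z])
    d=r.inv().apply(P-p); print("turn",(r.inv()*q).as_rotvec(degrees=True).round(1).tolist(),"shift",(d/1000).round(3).tolist(),"rows",round(np.linalg.norm(d)/62.5,1)); p,r=P,q
E
python3 plan.py 430 -340 150 1.3 528 -118 110 1.3 528 -118 19 1.3
```

```text
t 1.0 [ 232.3 -580.2  214.7] [180.    0.   21.8] open 1.0
turn [0.0, -0.0, 20.5] shift [0.273, -0.15, 0.065] rows 5.1
turn [0.0, 0.0, 0.0] shift [0.103, -0.22, 0.04] rows 3.9
turn [0.0, 0.0, 0.0] shift [0.0, -0.0, 0.091] rows 1.5
```

{"fn": "move_arm", "kwargs": {"plan": [[[0,0,10],[0.055,-0.03,0.013],1],[[0,0,20.5],[0.11,-0.06,0.026],1],[[0,0,20.5],[0.164,-0.09,0.039],1],[[0,0,20.5],[0.218,-0.12,0.052],1],[[0,0,20.5],[0.27,-0.15,0.065],1]]}}

```text
t: 1.62
eef_pos: [426.2, -341.9, 150.2]
tcp_rot: [3.141, -0.001, 0.023]
ft_force: [0.8, 0.2, -0.8]
opening: 0.999
grip_force: 0.0
```

{"fn": "move_arm", "kwargs": {"plan": [[[0,0,0],[0.025,-0.055,0.01],1],[[0,0,0],[0.05,-0.11,0.02],1],[[0,0,0],[0.077,-0.165,0.03],1],[[0,0,0],[0.103,-0.22,0.04],1],[[0,0,0],[0.103,-0.22,0.04],1]]}}

```text
t: 2.25
eef_pos: [523.8, -117.6, 109.8]
tcp_rot: [-3.141, 0.001, 0.028]
ft_force: [-0.1, 0.4, 0.6]
opening: 1.0
grip_force: 0.0
```

```bash
python3 plan.py 528 -118 110 1.3 528 -118 19 1.3
python3 - <<'E'
from cell import eyes
import cv2
p=eyes.read_camera("wrist"); cv2.imwrite("pics/w1.png",p["img"][:,:,::-1])
E
```

```text
t 2.25 [ 523.8 -117.6  109.8] [-180.     0.     1.6] open 1.0
turn [-0.0, 0.0, 0.3] shift [0.004, 0.001, -0.0] rows 0.1
turn [0.0, 0.0, 0.0] shift [0.0, -0.0, 0.091] rows 1.5
```

View pics/w1.png

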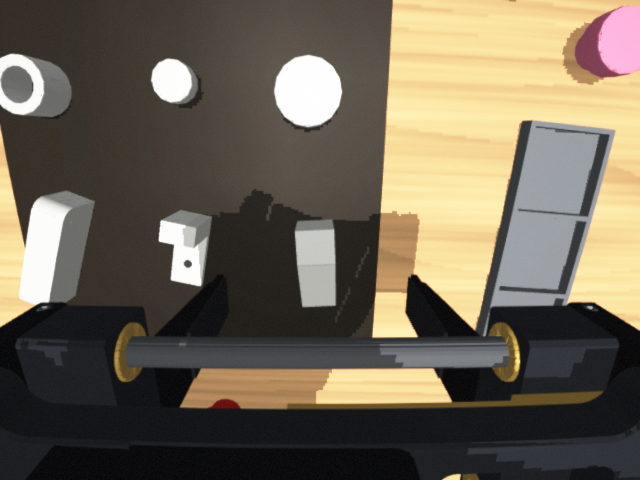

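Run:
```python
from cell import eyes
from h import w
p=eyes.read_camera("wrist")
print(w(p,[(296,222),(334,220),(336,264),(299,264)],38).round(1), w(p,[(296,222),(334,220),(336,264),(299,264)],38).mean(0).round(1))
for n,z,uv in [("knob",40,(308,91)),("small",32,(175,80)),("brk",44,(192,223))]: print(n,w(p,[uv],z).round(1))
```

```text
[[ 545.2 -104.9   38. ]
 [ 547.4 -131.8   38. ]
 [ 514.3 -134.6   38. ]
 [ 513.6 -107.4   38. ]] [ 530.1 -119.6   38. ]
knob [[ 632.2 -111.7   40. ]]
small [[638.6 -23.   32. ]]
brk [[544.1 -32.6  44. ]]
```

The wrist view agrees to about 2 mm: the wedge at (316,265) is centred between the fingers.

{"fn": "move_arm", "kwargs": {"plan": [[[0,0,0],[0.005,0.001,0.03],1],[[0,0,0],[0.005,0.001,0.065],1],[[0,0,0],[0.005,0.001,0.091],1],[[0,0,0],[0.005,0.001,0.091],-1],[[0,0,0],[0.005,0.001,0.091],-1]]}}

```text
t: 2.98
eef_pos: [528.3, -123.0, 20.3]
tcp_rot: [3.141, -0.001, 0.022]
ft_force: [0.2, -0.5, 0.2]
opening: 0.845
grip_force: 0.0
```

{"fn": "move_arm", "kwargs": {"plan": [[[0,0,0],[0,0,0],-1],[[0,0,0],[0,0,0],-1],[[0,0,0],[0,0,0],-1],[[0,0,0],[0,0,0],-1]]}}

```text
t: 3.48
eef_pos: [528.1, -121.9, 19.5]
tcp_rot: [3.141, -0.0, 0.023]
ft_force: [0.2, -0.5, 0.3]
opening: 0.426
grip_force: 0.1
```

```bash
python3 plan.py 528 -118 80 1.5 459 -301 80 -2.7 459 -301 18 -2.7   459 -301 70 -2.7 633 -111 80 -2.7 633 -111 23 -2.7 633 -111 80 -2.7 518 -304 80 -2.7
```

```text
t 3.48 [ 528.1 -121.9   19.5] [180.   -0.    1.3] open 0.43
turn [0.0, -0.0, -0.2] shift [0.0, -0.004, -0.06] rows 1.0
turn [0.0, -0.0, 4.2] shift [-0.074, 0.181, 0.0] rows 3.1
turn [0.0, 0.0, 0.0] shift [0.0, -0.0, 0.062] rows 1.0
turn [0.0, 0.0, 0.0] shift [0.0, 0.0, -0.052] rows 0.8
turn [0.0, 0.0, 0.0] shift [0.165, -0.198, -0.01] rows 4.1
turn [0.0, 0.0, 0.0] shift [0.0, -0.0, 0.057] rows 0.9
turn [0.0, 0.0, 0.0] shift [0.0, 0.0, -0.057] rows 0.9
turn [0.0, 0.0, 0.0] shift [-0.106, 0.198, 0.0] rows 3.6
```

{"fn": "move_arm", "kwargs": {"plan": [[[0,0,0],[0,0,0],-1],[[0,0,0],[0,0,0],-1],[[0,0,0],[0,0,0],-1],[[0,0,0],[0,0,-0.025],-1],[[0,0,0],[0,0,-0.06],-1]]}}

```text
t: 4.1
eef_pos: [527.5, -121.8, 79.3]
tcp_rot: [-3.141, 0.002, 0.023]
ft_force: [0.1, 0.1, 0.3]
opening: 0.294
grip_force: 29.8
```

{"fn": "move_arm", "kwargs": {"plan": [[[0,0,2],[-0.02,0.045,0],-1],[[0,0,4],[-0.04,0.095,0],-1],[[0,0,4],[-0.06,0.145,0],-1],[[0,0,4],[-0.073,0.177,0],-1],[[0,0,4],[-0.073,0.177,0],-1]]}}

```text
t: 4.72
eef_pos: [458.2, -302.5, 79.2]
tcp_rot: [3.141, -0.0, -0.05]
ft_force: [0.0, 0.4, -0.3]
opening: 0.293
grip_force: 29.8
```

{"fn": "move_arm", "kwargs": {"plan": [[[0,0,0],[0,0,0.02],-1],[[0,0,0],[0,0,0.04],-1],[[0,0,0],[0,0,0.055],-1],[[0,0,0],[0,0,0.058],-1],[[0,0,0],[0,0,0.058],-1]]}}

```text
t: 5.35
eef_pos: [459.3, -300.4, 21.5]
tcp_rot: [3.142, -0.0, -0.046]
ft_force: [0.4, -0.5, 0.2]
opening: 0.298
grip_force: 29.8
```

{"fn": "move_arm", "kwargs": {"plan": [[[0,0,0],[0,0,0.002],-1],[[0,0,0],[0,0,0.004],-1],[[0,0,0],[0,0,0.004],-1]]}}

```text
t: 5.72
eef_pos: [459.1, -300.6, 17.5]
tcp_rot: [3.141, -0.0, -0.047]
ft_force: [-0.3, 0.3, -1.2]
opening: 0.294
grip_force: 29.8
```

{"fn": "move_arm", "kwargs": {"plan": [[[0,0,0],[0,0,0],0.4],[[0,0,0],[0,0,0],0.4],[[0,0,0],[0,0,0],0.4],[[0,0,0],[0,0,-0.03],0.4],[[0,0,0],[0,0,-0.062],0.4]]}}

```text
t: 6.35
eef_pos: [458.9, -300.4, 79.8]
tcp_rot: [-3.141, 0.001, -0.047]
ft_force: [0.2, 0.8, 0.6]
opening: 0.696
grip_force: 0.0
```

{"fn": "move_arm", "kwargs": {"plan": [[[0,0,0],[0.04,-0.048,0],0.5],[[0,0,0],[0.08,-0.096,0],0.5],[[0,0,0],[0.12,-0.145,0],0.5],[[0,0,0],[0.155,-0.19,0],0.5],[[0,0,0],[0.165,-0.198,0],0.5]]}}

```text
t: 6.98
eef_pos: [634.7, -107.7, 79.2]
tcp_rot: [-3.142, -0.0, -0.043]
ft_force: [0.1, -0.6, -0.6]
opening: 0.753
grip_force: 0.0
```

```bash
python3 plan.py 633 -111 23 -2.7
python3 - <<'E'
from cell import eyes
import cv2,numpy as np
a=eyes.read_camera("wrist"); b=eyes.read_camera("top")
cv2.imwrite("pics/w2.png",np.hstack([cv2.resize(a["img"],(400,300)),cv2.resize(b["img"][180:400,380:560],None,fx=1.36,fy=1.36)[:300]])[:,:,::-1] if 0 else a["img"][:,:,::-1])
i=b["img"][190:360,465:545]; cv2.imwrite("pics/t2.png",cv2.resize(np.clip(i.astype(int)*2,0,255).astype(np.uint8),None,fx=3.4,fy=3.4)[:,:,::-1])
E
```

```text
t 6.97 [ 634.7 -107.7   79.2] [-180.    -0.    -2.5] open 0.75
turn [-0.0, -0.0, 0.2] shift [-0.002, 0.003, 0.056] rows 0.9
```

View pics/t2.png

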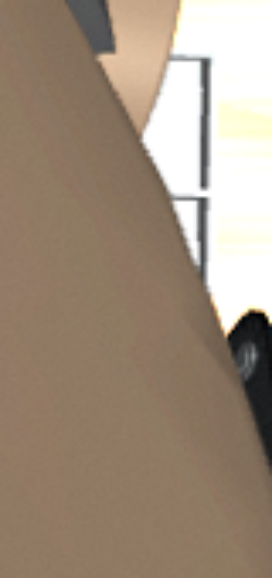

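The arm hides the tray here, so I'll check the wedge later. Next, the knob.

{"fn": "move_arm", "kwargs": {"plan": [[[0,0,0],[-0.001,0.002,0.025],0.5],[[0,0,0],[-0.001,0.002,0.05],0.5],[[0,0,0],[-0.001,0.002,0.055],0.5],[[0,0,0],[-0.001,0.002,0.055],-1],[[0,0,0],[-0.001,0.002,0.055],-1]]}}

```text
t: 7.7
eef_pos: [632.4, -113.0, 25.4]
tcp_rot: [3.141, -0.001, -0.047]
ft_force: [0.1, 0.6, 0.8]
opening: 0.594
grip_force: 0.0
```

{"fn": "move_arm", "kwargs": {"plan": [[[0,0,0],[0,0,0],-1],[[0,0,0],[0,0,0],-1],[[0,0,0],[0,0,0],-1],[[0,0,0],[0,0,-0.025],-1],[[0,0,0],[0,0,-0.06],-1]]}}

```text
t: 8.32
eef_pos: [631.6, -112.3, 84.2]
tcp_rot: [-3.141, 0.002, -0.047]
ft_force: [0.6, -0.9, -0.5]
opening: 0.454
grip_force: 30.0
```

```bash
python3 plan.py 518 -304 84 -2.7 518 -304 22 -2.7 518 -304 84 -2.7 500 0 110 -2.7 637 86 80 0
```

```text
t 8.32 [ 631.6 -112.3   84.2] [-1.8e+02  1.0e-01 -2.7e+00] open 0.45
turn [-0.0, 0.1, 0.0] shift [-0.104, 0.197, 0.0] rows 3.6
turn [0.0, 0.0, 0.0] shift [0.0, -0.0, 0.062] rows 1.0
turn [0.0, 0.0, 0.0] shift [0.0, 0.0, -0.062] rows 1.0
turn [0.0, 0.0, 0.0] shift [-0.032, -0.303, -0.026] rows 4.9
turn [0.0, 0.0, -2.7] shift [0.133, -0.092, 0.03] rows 2.6
```

{"fn": "move_arm", "kwargs": {"plan": [[[0,0,0],[-0.026,0.05,0],-1],[[0,0,0],[-0.052,0.1,0],-1],[[0,0,0],[-0.08,0.15,0],-1],[[0,0,0],[-0.104,0.195,0],-1],[[0,0,0],[-0.104,0.197,0],-1]]}}

```text
t: 8.95
eef_pos: [517.4, -307.0, 84.5]
tcp_rot: [3.141, -0.0, -0.051]
ft_force: [0.1, -0.4, -0.2]
opening: 0.452
grip_force: 30.0
```

{"fn": "move_arm", "kwargs": {"plan": [[[0,0,0],[0,0,0.02],-1],[[0,0,0],[0,0,0.04],-1],[[0,0,0],[0,0,0.055],-1],[[0,0,0],[0,0,0.058],-1],[[0,0,0],[0,0,0.058],-1]]}}

```text
t: 9.57
eef_pos: [519.3, -304.2, 26.6]
tcp_rot: [3.141, -0.0, -0.046]
ft_force: [0.1, -0.0, -0.3]
opening: 0.454
grip_force: 30.0
```

{"fn": "move_arm", "kwargs": {"plan": [[[0,0,0],[0,0,0.002],-1],[[0,0,0],[0,0,0.004],-1],[[0,0,0],[0,0,0.004],-1],[[0,0,0],[0,0,0.004],-1]]}}

```text
t: 10.07
eef_pos: [519.2, -304.5, 23.1]
tcp_rot: [3.141, -0.001, -0.047]
ft_force: [-1.3, 0.2, 5.0]
opening: 0.45
grip_force: 30.0
```

{"fn": "move_arm", "kwargs": {"plan": [[[0,0,0],[0,0,0],0.4],[[0,0,0],[0,0,0],0.4],[[0,0,0],[0,0,0],0.4],[[0,0,0],[0,0,-0.03],0.4],[[0,0,0],[0,0,-0.085],0.4]]}}

```text
t: 10.7
eef_pos: [518.2, -303.9, 106.6]
tcp_rot: [-3.139, 0.003, -0.047]
ft_force: [0.5, -0.5, 0.1]
opening: 0.7
grip_force: 0.0
```

{"fn": "move_arm", "kwargs": {"plan": [[[0,0,0],[-0.01,-0.06,0],0.4],[[0,0,0],[-0.02,-0.12,0],0.4],[[0,0,0],[-0.02,-0.18,0],0.4],[[0,0,0],[-0.03,-0.24,0],0.4],[[0,0,0],[-0.03,-0.3,0],0.4]]}}

```text
t: 11.32
eef_pos: [502.5, -1.5, 107.5]
tcp_rot: [3.141, 0.0, -0.047]
ft_force: [0.7, 0.2, 0.5]
opening: 0.701
grip_force: 0.0
```

```bash
python3 plan.py 637 86 85 0 637 86 20 0 637 86 100 0 630 -60 120 -2.7 586 -307.5 80 -2.7
python3 - <<'E'
from cell import eyes
import cv2,numpy as np
b=eyes.read_camera("top")
i=b["img"][190:360,465:545]; cv2.imwrite("pics/t3.png",cv2.resize(np.clip(i.astype(float)*1.2,0,255).astype(np.uint8),None,fx=3.4,fy=3.4)[:,:,::-1])
E
```

```text
t 11.32 [502.5  -1.5 107.5] [180.    0.   -2.7] open 0.7
turn [0.0, 0.0, -2.7] shift [0.13, -0.094, 0.022] rows 2.6
turn [0.0, 0.0, 0.0] shift [0.0, -0.0, 0.065] rows 1.0
turn [0.0, 0.0, 0.0] shift [0.0, 0.0, -0.08] rows 1.3
turn [0.0, -0.0, 2.7] shift [-0.007, 0.146, -0.02] rows 2.4
turn [0.0, 0.0, 0.0] shift [-0.032, 0.249, 0.04] rows 4.1
```

View pics/t3.png

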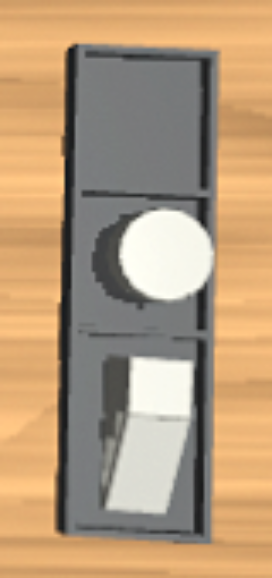

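Wedge sits at (150,430) in its long pocket and the knob at (165,255) in the middle one, both upright. Next, the sleeve.

{"fn": "move_arm", "kwargs": {"plan": [[[0,0,0],[0.045,-0.033,0.007],0.5],[[0,0,0],[0.09,-0.065,0.014],0.5],[[0,0,0],[0.13,-0.094,0.022],0.5],[[0,0,0],[0.13,-0.094,0.022],0.5],[[0,0,0],[0.13,-0.094,0.05],0.5]]}}

```text
t: 12.0
eef_pos: [637.9, 84.6, 58.2]
tcp_rot: [-3.142, -0.003, -0.046]
ft_force: [0.0, -0.0, -0.3]
opening: 0.752
grip_force: 0.0
```

{"fn": "move_arm", "kwargs": {"plan": [[[0,0,0],[0,0,0.02],0.5],[[0,0,0],[0,0,0.038],0.5],[[0,0,0],[0,0,0.038],0.2],[[0,0,0],[0,0,0.038],-1],[[0,0,0],[0,0,0.038],-1]]}}

```text
t: 12.62
eef_pos: [637.7, 84.5, 20.2]
tcp_rot: [-3.142, -0.001, -0.047]
ft_force: [-0.2, 0.2, 1.4]
opening: 0.49
grip_force: 0.1
```

{"fn": "move_arm", "kwargs": {"plan": [[[0,0,0],[0,0,0],-1],[[0,0,0],[0,0,0],-1],[[0,0,0],[0,0,0],-1],[[0,0,0],[0,0,-0.025],-1],[[0,0,0],[0,0,-0.08],-1]]}}

```text
t: 13.25
eef_pos: [636.1, 84.4, 98.2]
tcp_rot: [3.141, 0.005, -0.047]
ft_force: [0.5, 0.3, 0.5]
opening: 0.409
grip_force: 30.0
```

```bash
python3 plan.py 610 -80 110 -2.7 586 -307.5 85 -2.7 586 -307.5 22 -2.7 586 -307.5 84 -2.7 560 0 110 -8.6 537 -21 80 -8.6
```

```text
t 13.25 [636.1  84.4  98.2] [180.    0.3  -2.7] open 0.41
turn [0.0, 0.3, 0.0] shift [-0.018, 0.165, -0.012] rows 2.7
turn [0.0, 0.0, 0.0] shift [-0.013, 0.228, 0.025] rows 3.7
turn [0.0, 0.0, 0.0] shift [0.0, -0.0, 0.063] rows 1.0
turn [0.0, 0.0, 0.0] shift [0.0, 0.0, -0.062] rows 1.0
turn [-0.0, -0.0, 5.9] shift [-0.04, -0.306, -0.026] rows 5.0
turn [0.0, 0.0, 0.0] shift [-0.02, 0.024, 0.03] rows 0.7
```

{"fn": "move_arm", "kwargs": {"plan": [[[0,0,0],[-0.005,0.05,0],-1],[[0,0,0],[-0.009,0.1,0],-1],[[0,0,0],[-0.013,0.15,0],-1],[[0,0,0],[-0.016,0.2,0],-1],[[0,0,0],[-0.02,0.25,0],-1]]}}

```text
t: 13.88
eef_pos: [605.3, -165.9, 99.4]
tcp_rot: [3.141, -0.0, -0.047]
ft_force: [1.5, -0.2, -0.7]
opening: 0.407
grip_force: 30.0
```

{"fn": "move_arm", "kwargs": {"plan": [[[0,0,0],[-0.004,0.05,0],-1],[[0,0,0],[-0.008,0.1,0],-1],[[0,0,0],[-0.011,0.142,0],-1],[[0,0,0],[-0.011,0.142,0.015],-1],[[0,0,0],[-0.011,0.142,0.035],-1]]}}

```text
t: 14.5
eef_pos: [587.9, -305.0, 63.4]
tcp_rot: [-3.142, 0.0, -0.047]
ft_force: [0.1, 0.1, -0.5]
opening: 0.405
grip_force: 30.0
```

```bash
python3 plan.py 586 -307.5 22 -2.7
```

```text
t 14.5 [ 587.9 -305.    63.4] [-180.     0.    -2.7] open 0.41
turn [-0.0, 0.0, 0.0] shift [-0.002, 0.003, 0.041] rows 0.7
```

{"fn": "move_arm", "kwargs": {"plan": [[[0,0,0],[-0.001,0.002,0.02],-1],[[0,0,0],[-0.001,0.002,0.036],-1],[[0,0,0],[-0.001,0.002,0.041],-1],[[0,0,0],[-0.001,0.002,0.044],-1],[[0,0,0],[-0.001,0.002,0.045],-1]]}}

```text
t: 15.12
eef_pos: [587.2, -307.6, 19.7]
tcp_rot: [3.141, -0.001, -0.047]
ft_force: [-0.1, 0.1, -0.7]
opening: 0.405
grip_force: 30.0
```

{"fn": "move_arm", "kwargs": {"plan": [[[0,0,0],[0,0,0.001],-1],[[0,0,0],[0,0,0.001],-1]]}}

```text
t: 15.38
eef_pos: [587.0, -307.6, 18.7]
tcp_rot: [3.141, -0.0, -0.047]
ft_force: [0.1, 0.3, 0.3]
opening: 0.409
grip_force: 30.0
```

{"fn": "move_arm", "kwargs": {"plan": [[[0,0,0],[0,0,0],0.4],[[0,0,0],[0,0,0],0.4],[[0,0,0],[0,0,0],0.4],[[0,0,0],[0,0,-0.03],0.4],[[0,0,0],[0,0,-0.085],0.4]]}}

```text
t: 16.0
eef_pos: [586.1, -307.0, 102.5]
tcp_rot: [-3.14, 0.004, -0.047]
ft_force: [1.0, -0.9, 0.3]
opening: 0.702
grip_force: 0.0
```

{"fn": "move_arm", "kwargs": {"plan": [[[0,0,3],[-0.013,-0.06,0],0.2],[[0,0,6],[-0.026,-0.12,0],0.2],[[0,0,6],[-0.038,-0.18,0],0.2],[[0,0,6],[-0.05,-0.24,0],0.2],[[0,0,6],[-0.062,-0.285,0.01],0.2]]}}

```text
t: 16.62
eef_pos: [538.1, -17.9, 94.0]
tcp_rot: [-3.142, -0.002, -0.151]
ft_force: [-0.0, 0.1, -0.3]
opening: 0.596
grip_force: 0.0
```

```bash
python3 plan.py 537 -21 70 -8.6 537 -21 20 -8.6 537 -21 85 -8.6 596 295.6 85 3.7
```

```text
t 16.62 [538.1 -17.9  94. ] [-1.8e+02 -1.0e-01 -8.6e+00] open 0.6
turn [-0.0, -0.1, -0.0] shift [-0.001, 0.003, 0.024] rows 0.4
turn [0.0, 0.0, 0.0] shift [0.0, -0.0, 0.05] rows 0.8
turn [0.0, 0.0, 0.0] shift [0.0, 0.0, -0.065] rows 1.0
turn [-0.0, 0.0, -12.3] shift [0.011, -0.322, -0.0] rows 5.2
```

{"fn": "move_arm", "kwargs": {"plan": [[[0,0,0],[0,0.001,0.025],0.2],[[0,0,0],[0,0.001,0.05],0.2],[[0,0,0],[0,0.001,0.07],0.2],[[0,0,0],[0,0.001,0.073],0.2],[[0,0,0],[0,0.001,0.073],-1]]}}

```text
t: 17.25
eef_pos: [538.4, -21.0, 20.7]
tcp_rot: [3.142, -0.0, -0.152]
ft_force: [0.2, 0.5, -0.4]
opening: 0.54
grip_force: 0.0
```

{"fn": "move_arm", "kwargs": {"plan": [[[0,0,0],[0,0,0],-1],[[0,0,0],[0,0,0],-1],[[0,0,0],[0,0,0],-1],[[0,0,0],[0,0,0],-1],[[0,0,0],[0,0,0],-1]]}}

```text
t: 17.88
eef_pos: [538.4, -21.0, 20.8]
tcp_rot: [3.142, -0.001, -0.152]
ft_force: [-0.6, 0.4, 6.1]
opening: 0.273
grip_force: 30.0
```

{"fn": "move_arm", "kwargs": {"plan": [[[0,0,0],[0,0,-0.02],-1],[[0,0,0],[0,0,-0.06],-1],[[0,0,0],[0,0,-0.07],-1]]}}

```text
t: 18.25
eef_pos: [538.9, -21.1, 92.2]
tcp_rot: [3.141, -0.003, -0.152]
ft_force: [0.0, -0.3, -0.4]
opening: 0.275
grip_force: 30.0
```

```bash
python3 plan.py 596 295.6 90 3.7
python3 - <<'E'
from cell import eyes
import cv2
p=eyes.read_camera("scene"); cv2.imwrite("pics/s1.png",p["img"][:,:,::-1])
E
```

```text
t 18.25 [538.9 -21.1  92.2] [180.   -0.2  -8.7] open 0.28
turn [0.0, -0.2, -12.4] shift [0.009, -0.322, 0.002] rows 5.1
```

View pics/s1.png

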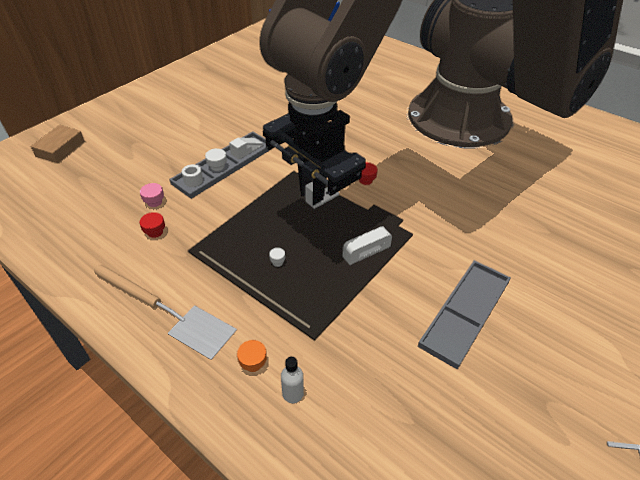

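The bracket is held at (318,195). The sleeve (191,172), knob (215,157) and wedge (245,145) are in the three-pocket tray, and the small knob is untouched at (277,257).

{"fn": "move_arm", "kwargs": {"plan": [[[0,0,-4],[0.002,-0.06,0],-1],[[0,0,-8],[0.004,-0.12,0],-1],[[0,0,-12.4],[0.006,-0.18,0],-1],[[0,0,-12.4],[0.008,-0.24,0],-1],[[0,0,-12.4],[0.009,-0.295,0],-1]]}}

```text
t: 18.92
eef_pos: [591.3, 271.3, 88.8]
tcp_rot: [3.141, 0.001, 0.065]
ft_force: [0.3, -0.6, -0.5]
opening: 0.277
grip_force: 30.0
```

```bash
python3 plan.py 596 295.6 50 3.7 596 295.6 19 3.7
```

```text
t 18.93 [591.3 271.3  88.8] [1.8e+02 1.0e-01 3.7e+00] open 0.28
turn [0.0, 0.1, 0.0] shift [0.006, -0.024, 0.039] rows 0.7
turn [0.0, 0.0, 0.0] shift [0.0, -0.0, 0.031] rows 0.5
```

{"fn": "move_arm", "kwargs": {"plan": [[[0,0,0],[0.005,-0.022,0],-1],[[0,0,0],[0.005,-0.022,0.02],-1],[[0,0,0],[0.005,-0.022,0.045],-1],[[0,0,0],[0.005,-0.022,0.062],-1],[[0,0,0],[0.005,-0.022,0.066],-1]]}}

```text
t: 19.55
eef_pos: [594.7, 290.8, 22.9]
tcp_rot: [3.141, 0.002, 0.064]
ft_force: [-0.2, -0.5, -0.7]
opening: 0.269
grip_force: 30.0
```

{"fn": "move_arm", "kwargs": {"plan": [[[0,0,0],[0,0,0.002],-1],[[0,0,0],[0,0,0.003],-1]]}}

```text
t: 19.8
eef_pos: [595.5, 291.6, 22.0]
tcp_rot: [-3.141, -0.001, 0.065]
ft_force: [0.1, 0.1, -0.7]
opening: 0.271
grip_force: 30.0
```

{"fn": "move_arm", "kwargs": {"plan": [[[0,0,0],[0,0,0.001],-1],[[0,0,0],[0,0,0.002],-1],[[0,0,0],[0,0,0.002],-1]]}}

```text
t: 20.18
eef_pos: [595.2, 291.6, 19.4]
tcp_rot: [3.142, -0.0, 0.065]
ft_force: [0.8, -0.7, -0.6]
opening: 0.27
grip_force: 30.0
```

{"fn": "move_arm", "kwargs": {"plan": [[[0,0,0],[0,0,0.001],-1],[[0,0,0],[0,0,0.001],-1]]}}

```text
t: 20.42
eef_pos: [595.3, 291.6, 18.9]
tcp_rot: [-3.142, -0.0, 0.065]
ft_force: [-0.9, -0.7, 6.0]
opening: 0.274
grip_force: 30.0
```

{"fn": "move_arm", "kwargs": {"plan": [[[0,0,0],[0,0,0],0.2],[[0,0,0],[0,0,0],0.2],[[0,0,0],[0,0,0],0.2],[[0,0,0],[0,0,-0.03],0.2],[[0,0,0],[0,0,-0.085],0.2]]}}

```text
t: 21.05
eef_pos: [594.2, 291.2, 102.3]
tcp_rot: [3.14, 0.004, 0.065]
ft_force: [0.6, -0.4, -0.0]
opening: 0.598
grip_force: 0.0
```

```bash
python3 plan.py 513.4 86.4 90 -19.7 513.4 86.4 28 -19.7 513.4 86.4 90 -19.7 471.3 287.6 90 3.7
```

```text
t 21.05 [594.2 291.2 102.3] [179.9   0.2   3.7] open 0.6
turn [0.1, 0.2, 23.4] shift [-0.094, 0.199, 0.013] rows 3.5
turn [0.0, 0.0, 0.0] shift [0.0, -0.0, 0.062] rows 1.0
turn [0.0, 0.0, 0.0] shift [0.0, 0.0, -0.062] rows 1.0
turn [0.0, 0.0, -23.4] shift [-0.107, -0.175, -0.0] rows 3.3
```

{"fn": "move_arm", "kwargs": {"plan": [[[0,0,7],[-0.025,0.05,0.0],0.2],[[0,0,15],[-0.05,0.1,0.0],0.2],[[0,0,23.4],[-0.075,0.155,0.005],0.2],[[0,0,23.4],[-0.094,0.199,0.013],0.2],[[0,0,23.4],[-0.094,0.199,0.013],0.2]]}}

```text
t: 21.68
eef_pos: [513.2, 84.6, 90.1]
tcp_rot: [3.141, 0.001, -0.347]
ft_force: [-0.4, 0.5, -1.1]
opening: 0.602
grip_force: 0.0
```

```bash
python3 plan.py 513.4 86.4 28 -19.7
python3 - <<'E'
from cell import eyes
import cv2
p=eyes.read_camera("wrist"); cv2.imwrite("pics/w3.png",p["img"][:,:,::-1])
E
```

```text
t 21.68 [513.2  84.6  90.1] [ 1.80e+02  1.00e-01 -1.99e+01] open 0.6
turn [0.0, 0.1, -0.2] shift [-0.0, -0.002, 0.062] rows 1.0
```

View pics/w3.png

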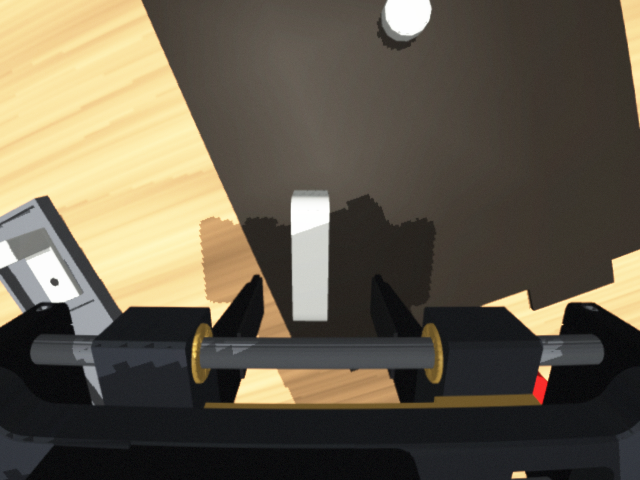

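The pull at (310,258) is aligned and roughly centred between the fingers. The bracket is flat in its pocket at (45,265).

{"fn": "move_arm", "kwargs": {"plan": [[[0,0,0],[0,-0.002,0.025],0.2],[[0,0,0],[0,-0.002,0.05],0.2],[[0,0,0],[0,-0.002,0.06],0.2],[[0,0,0],[0,-0.002,0.061],0.2],[[0,0,0],[0,-0.002,0.061],-1]]}}

```text
t: 22.35
eef_pos: [515.4, 89.1, 30.0]
tcp_rot: [-3.141, -0.001, -0.343]
ft_force: [0.4, -0.4, -0.2]
opening: 0.546
grip_force: 0.0
```

{"fn": "move_arm", "kwargs": {"plan": [[[0,0,0],[0,0,0],-1],[[0,0,0],[0,0,0],-1],[[0,0,0],[0,0,0],-1],[[0,0,0],[0,0,0],-1],[[0,0,0],[0,0,0],-1]]}}

```text
t: 22.98
eef_pos: [515.1, 88.8, 29.6]
tcp_rot: [-3.142, -0.0, -0.344]
ft_force: [-0.7, 0.7, 5.9]
opening: 0.248
grip_force: 30.0
```

{"fn": "move_arm", "kwargs": {"plan": [[[0,0,0],[0,0,-0.02],-1],[[0,0,0],[0,0,-0.05],-1],[[0,0,0],[0,0,-0.06],-1]]}}

```text
t: 23.35
eef_pos: [515.4, 88.8, 90.4]
tcp_rot: [-3.141, -0.002, -0.344]
ft_force: [-0.3, 0.1, -0.1]
opening: 0.247
grip_force: 30.0
```

```bash
python3 plan.py  471.3 287.6 90 3.7
```

```text
t 23.35 [515.4  88.8  90.4] [-1.80e+02 -1.00e-01 -1.97e+01] open 0.25
turn [-0.0, -0.1, -23.4] shift [-0.108, -0.172, 0.0] rows 3.3
```

{"fn": "move_arm", "kwargs": {"plan": [[[0,0,-7],[-0.03,-0.045,0],-1],[[0,0,-15],[-0.06,-0.095,0],-1],[[0,0,-23.4],[-0.09,-0.14,0],-1],[[0,0,-23.4],[-0.108,-0.172,0],-1],[[0,0,-23.4],[-0.108,-0.172,0],-1]]}}

```text
t: 23.98
eef_pos: [470.3, 289.0, 88.5]
tcp_rot: [3.141, 0.001, 0.068]
ft_force: [0.1, -0.8, -0.1]
opening: 0.248
grip_force: 30.0
```

{"fn": "move_arm", "kwargs": {"plan": [[[0,0,0],[0,0,0.02],-1],[[0,0,0],[0,0,0.04],-1],[[0,0,0],[0,0,0.055],-1],[[0,0,0],[0,0,0.058],-1],[[0,0,0],[0,0,0.058],-1]]}}

```text
t: 24.6
eef_pos: [471.4, 286.9, 31.4]
tcp_rot: [3.141, -0.0, 0.065]
ft_force: [-0.0, 0.4, -0.2]
opening: 0.252
grip_force: 30.0
```

{"fn": "move_arm", "kwargs": {"plan": [[[0,0,0],[0,0,0.002],-1],[[0,0,0],[0,0,0.003],-1],[[0,0,0],[0,0,0.003],-1]]}}

```text
t: 24.98
eef_pos: [471.2, 287.2, 28.5]
tcp_rot: [-3.142, -0.0, 0.065]
ft_force: [-0.6, 0.3, -0.7]
opening: 0.25
grip_force: 30.0
```

{"fn": "move_arm", "kwargs": {"plan": [[[0,0,0],[0,0,0.001],-1],[[0,0,0],[0,0,0.001],-1]]}}

```text
t: 25.22
eef_pos: [471.2, 287.2, 27.6]
tcp_rot: [-3.142, -0.0, 0.065]
ft_force: [-0.3, -0.0, 3.5]
opening: 0.252
grip_force: 30.0
```

{"fn": "move_arm", "kwargs": {"plan": [[[0,0,0],[0,0,0],0.2],[[0,0,0],[0,0,0],0.2],[[0,0,0],[0,0,0],0.2],[[0,0,0],[0,0,-0.03],0.2],[[0,0,0],[0,0,-0.085],0.2]]}}

```text
t: 25.85
eef_pos: [470.4, 286.7, 111.8]
tcp_rot: [3.14, 0.004, 0.065]
ft_force: [0.8, -0.2, -0.1]
opening: 0.599
grip_force: 0.0
```

{"fn": "move_arm", "kwargs": {"plan": [[[0,0,0],[-0.01,0.06,-0.02],0.2],[[0,0,0],[-0.02,0.12,-0.05],0.2],[[0,0,0],[-0.02,0.18,-0.05],0.2],[[0,0,0],[-0.02,0.24,-0.05],0.2],[[0,0,0],[-0.02,0.29,-0.05],0.2]]}}

```text
t: 26.48
eef_pos: [469.9, -5.7, 162.6]
tcp_rot: [3.141, -0.001, 0.064]
ft_force: [1.0, 0.7, -0.5]
opening: 0.598
grip_force: 0.0
```

Run:
```python
from cell import eyes
import cv2
p=eyes.read_camera("top"); cv2.imwrite("pics/end.png",p["img"][:,:,::-1])
```

```text
(no output)
```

View pics/end.png

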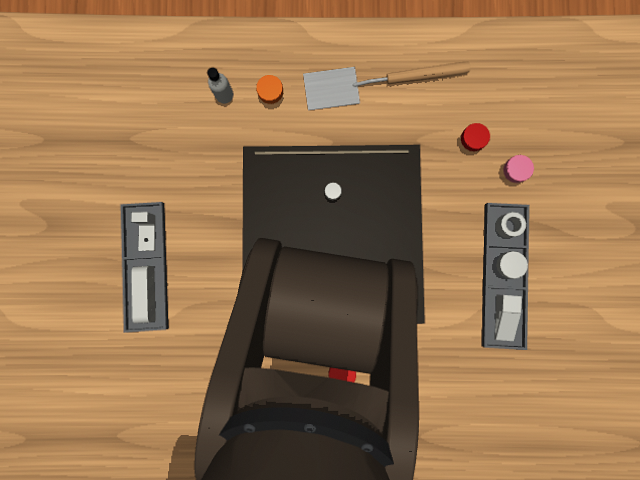

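All five parts sit upright in their pockets: bracket (143,232), pull (141,294), sleeve (513,225), knob (513,265) and wedge (508,318). The small knob is unmoved at (333,190).

```bash
python3 -c "
from cell import env
print(env.job_done())"
```

```text
the job is handed in; nothing more can be done
None
```

I placed all five parts in their pockets and left the small knob where it stood. The last top view showed everything upright, and I handed the job in at about 26.5 s; no verdict came back.

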